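Press the lid onto the waiting candle tin

TASK

Two hand-operated lid presses stand on the bench; a candle tin with its lid still sitting proud waits under one of them. Push down the round knob of that press all the way so that the lid is seated fully home, then let the knob spring back up. Leave the empty press alone.

Things in the scene. Friction and masses are not known exactly. Their poses are not given: they have to be found in the camera images.
- knob_a_top (a point): Centre of the flat top of the round wooden knob (50 mm across, 18 mm thick) of the fixed lid press that holds the tin; 232 mm above the bench at rest, moves down with the knob. The knob sits on a vertical steel ram through a grey cross-beam (36 mm wide, up to 185 mm above the bench) on two steel posts 120 mm apart; below the beam the ram ends in a 60 mm disc over the tin.
- ram_a (a joint): Stroke of the ram of the press with the tin, in m: 0 at rest (up), grows as the knob is pushed straight down; springs back by itself. Takes about 2 N at first and 7 N at the bottom, plus 4 N while the disc pushes the lid. The disc meets the lid 20 to 22 mm down; the lid is home at 28 mm, where the ram stops hard.
- lid (a joint): How far the lid (steel disc 67 mm across) of the waiting tin (labelled steel tin, 72 mm across, 75 mm tall) has been pressed down from 8 mm proud, in m: 0 to 0.002 at the start, 0.008 fully home. It stays where it is pushed.
- knob_b_top (a point): Centre of the flat top of the knob of the other press, of the same make and size (base 130 x 150 mm) but with an empty nest. Either press may stand left or right, turned by up to 35 degrees. Not to be used.
- ram_b (a joint): Stroke of the ram of the empty press, in m, 0 at rest; it must stay up.
Things that resemble listed ones, but are neither listed nor needed, are in the scene too. Leave any red or yellow look-alike of the part that bears knob_a_top alone.

How it is judged:
By the outcome, as a careful person would: the job done as asked, in the order asked, and still so for the second after the job is handed in, with the robot touching nothing.
It also fails if it takes over 32 s, if anything falls off the work surface, if the arm or the gripper's body presses on something with over 40 N, if the wrist force passes 120 N, or if a joint passes its speed limit or range.

ROBOT

A 6-joint arm with a two-finger parallel gripper is mounted at the origin on the work surface. World frame = base frame: x ahead of the robot, y to its left, z up, the work surface at z = 0. Lengths are in m, angles in rad, forces in N, time in s.
With the tool pointing down it reaches from about 0.35 to 0.95 m from the base axis. Payload 17.4 kg.
Tool frame: the origin (TCP) lies on the centre line of the jaws, within the pads' length; the fingertips stand 25 mm ahead of it and the grasp point (between the pads) lies 6 mm ahead of it; z points along the fingers, y is the line along which they close (so a half turn about z gives the same grasp; the last joint's range is limited). The gripper opens to 93 mm and grips with 3 to 60 N. Pads are 15 mm wide; open, the fingers measure 128 mm over their backs; the gripper's body (75 mm by 188 mm) begins 65 mm behind the grasp point.
Start: joints at [-1.385, 0.116, 1.442, -0, 1.584, -0.038], TCP at [0.15, -0.658, 0.244] pointing down, gripper open.
Joint ranges: [-2.83, 2.83], [-0.83, 2.19], [0.07, 2.5], [-1.14, 4.28], [0.01, 3], [-2.97, 2.97]. Speed limits (rad/s): [1.89, 1.89, 2.22, 3.14, 3.14, 3.14].

INTERFACE

Orientations are given as a unit quaternion [w, x, y, z].
In Python, from station import sense, read_camera, job_done, regions_of, spot_point gives the robot as it stands.
- The arm moves only by the tool jog_arm, never from a script. Its arguments are lists of equal length, an entry for each row: "hand": the gripper's target within -1 to 1 (fully open at 1, half-way at 0, shut at -1); "delta_pos": the shift along the tool's x, y, z in m, a list of three; "spin": the turn about the tool's z in degrees. In form: {"hand": [hand, ...], "delta_pos": [[x, y, z], ...], "spin": [spin, ...]}. A call has 1 to 5 rows; each row shifts and turns the commanded pose from where the row before left it, along the tool's axes as they then stand; what a row does not reach is not made up. A row lasts 1/8 s, in which the tool goes at most 62.5 mm and 10.7 degrees, less where a joint would pass 70% of its speed; a pose out of reach is approached as far as the arm can. A call is refused whole if a number of a shift passes 0.0625 or a number of a turn 10.7, either way. A call with a gripper value outside its range is refused whole. The fingers move at their own pace and stop on an object; the grip force is fixed at half the most. Time passes only in rows, so rows that do not move let the fingers close. It gives the time, the measured TCP pose, the force, the opening and the grip force at its end, in the units of the state.
- sense(): the state, without advancing time (a new reading comes with each control period).
- read_camera(name): name is "scene" or "top" or "wrist"; returns a dict with "img" (480x640x3 uint8, red, green, blue), "z_map" (480x640 float32, m along the optical axis (not along the pixel's ray), 0 where there is no reading), "intrinsics" (3x3 intrinsics, pixels), "dist_coeffs" ([k1, k2, p1, p2, k3] as OpenCV has them; the pictures are not rectified), "origin" and "orientation" of the camera in the world. Camera axes: x right, y down, z forward; pixel columns grow to the right and rows downward; lengths in m; the calibration is good to about 2 mm. A picture is of the moment at which its call begins.
- job_done(): hands the job in; it is judged then, once.
Trained networks look in a picture, given as the dict that the camera call returned (one of the last four; its "shot" number tells which), for a name from the list of things; names that differ only in an ending like _2 or _b are one class to them, and where a whole thing is asked for, a point or a joint stands for the part that bears it (a point fixed in the world has none). Each returns a list of dicts, best first, with "conf" (0 to 1); they miss things now and then, are a little off and sometimes report something else, mostly with a low value. They report only what shows in the picture. A call takes as long as a camera call. They do not tell look-alikes from the thing itself.
- regions_of(picture, thing): "pixels" (480x640 bool, what is visible of it) and "rect" ([left, top, right, bottom] in pixels, round what is visible of it).
- spot_point(picture, thing): "centre" ([column, row] in pixels: a listed point, or the origin of a listed thing).
The state is a dict: "clock": time; "joint_positions": joint angles; "dq": joint speeds; "joint_efforts": joint torques, N m; "ee_pos": TCP position; "eef_rot": TCP orientation; "contact_force": force on the tool from outside, world axes, zero at the start; "wrist_torque": the same for the moment, N m; "width": opening from 0.0 (shut) to 1.0 (fully open); "grasp_force": force on a finger pad.
Only numpy, scipy, OpenCV 4.12 (cv2) and the standard library are available. Lean on these libraries where they do the work, as an engineer would, in place of code of your own. Each camera call takes 0.05 s, during which the arm holds its last target. There are 200 camera calls.

## Working session

There is one attempt and no reset: what is moved stays moved. The work goes in short steps, Python scripts to look and compute and a tool call to move; the robot and the scene stay as the last step left them, time stands still between calls to the robot, and variables do not carry over. Pictures are saved under pics/ and viewed, at most 10 in all, crops included, and the job is handed in when it is done.

Besides the shell and the picture viewer there is one more tool, called after ">>>" as name(argument=value, ...) on one line, values as JSON. jog_arm: Moves the arm, as the interface text tells. Its arguments: {"type":"object","properties":{"hand":{"type":"array","items":{"type":"number"}},"delta_pos":{"type":"array","items":{"type":"array","items":{"type":"number"}}},"spin":{"type":"array","items":{"type":"number"}}},"required":["hand","delta_pos","spin"]}

```bash
mkdir -p pics
cat > h.py <<'E'
import numpy as np, cv2
from scipy.spatial.transform import Rotation as R
from station import *
def world(p,uv,z=None):
    K=np.array(p["intrinsics"]);d=np.array(p["dist_coeffs"])
    n=cv2.undistortPoints(np.array([[uv]],float),K,d)[0,0]
    q=np.array(p["orientation"]);M=R.from_quat(q[[1,2,3,0]]).as_matrix() if q.size==4 else q
    ray=M@np.array([n[0],n[1],1.]);o=np.array(p["origin"])
    s=(z-o[2])/ray[2] if z is not None else p["z_map"][int(round(uv[1])),int(round(uv[0]))]
    return o+s*ray
E
python3 - <<'E'
from h import *
for n in("scene","top"):
    p=read_camera(n);cv2.imwrite(f"pics/{n}.png",p["img"][:,:,::-1])
    for t in("knob_a_top","lid"):
        for r in spot_point(p,t)[:5]:
            print(n,t,np.round(r["centre"]),round(r["conf"],2),np.round(world(p,r["centre"]),3),np.round(world(p,r["centre"],.232),3))
s=sense();print({k:np.round(v,3) for k,v in s.items()})
E
```

```text
scene knob_a_top [463. 224.] 0.87 [0.478 0.225 0.23 ] [0.481 0.224 0.232]
scene knob_a_top [488. 327.] 0.76 [0.683 0.223 0.232] [0.684 0.223 0.232]
scene knob_a_top [429. 152.] 0.64 [0.279 0.194 0.231] [0.28  0.194 0.232]
scene knob_a_top [209. 134.] 0.62 [ 0.234 -0.252  0.231] [ 0.236 -0.252  0.232]Traceback (most recent call last):
  File "<stdin>", line 5, in <module>
ValueError: it knows: knob_a_top, knob_b_top
```

View pics/scene.png

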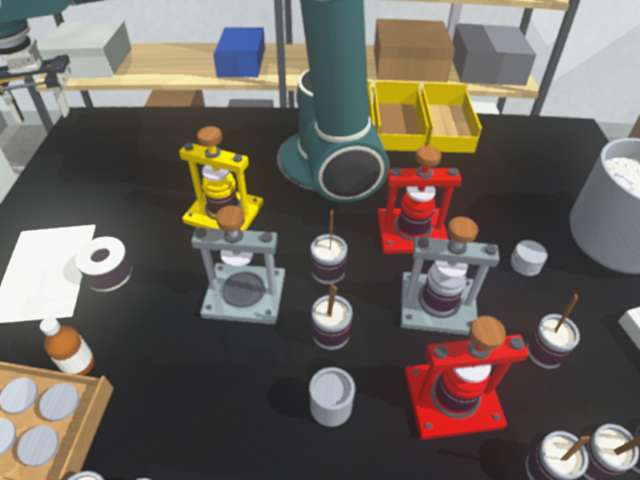

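The scene shows five knobs. The grey press at (463,228) has a tin under it, and the grey press at (231,219) has an empty nest. There are red look-alikes at (488,330) and (428,156) and a yellow one at (209,136). I choose the grey press at (463,228).

Run:
```python
from h import *
p=read_camera("scene");a=p["img"][200:345,180:520,::-1];cv2.imwrite("pics/crop.png",cv2.resize(a,None,fx=2.3,fy=2.3,interpolation=3))
p=read_camera("top");cv2.imwrite("pics/top.png",p["img"][:,:,::-1])
for r in spot_point(p,"knob_a_top")[:6]:
    print(np.round(r["centre"]),round(r["conf"],2),np.round(world(p,r["centre"]),3),np.round(world(p,r["centre"],.232),3))
s=sense();print({k:np.round(v,3) for k,v in s.items()})
print(R.from_quat(np.array(s["eef_rot"])[[1,2,3,0]]).as_matrix().round(3))
```

```text
[469. 372.] 0.9 [ 0.224 -0.249  0.234] [ 0.224 -0.25   0.232]
[177. 199.] 0.66 [0.492 0.226 0.234] [0.492 0.227 0.232]
[188.  84.] 0.61 [0.688 0.22  0.23 ] [0.687 0.219 0.232]
[191. 330.] 0.56 [0.282 0.196 0.232] [0.282 0.196 0.232]
{'clock': np.float64(0.25), 'joint_positions': array([-1.385,  0.116,  1.442, -0.   ,  1.584, -0.038]), 'dq': array([ 0.   , -0.001, -0.003,  0.001,  0.001, -0.002]), 'joint_efforts': array([-0.0000e+00, -7.2040e+01, -6.2201e+01,  7.8000e-02,  2.1000e-02,
       -0.0000e+00]), 'ee_pos': array([ 0.15 , -0.658,  0.243]), 'eef_rot': array([-0.   ,  0.994,  0.112, -0.   ]), 'contact_force': array([-0.53 , -0.215, -0.257]), 'wrist_torque': array([-0.006,  0.04 , -0.005]), 'grasp_force': np.float64(0.0), 'width': np.float64(1.0)}
[[ 0.975  0.222 -0.   ]
 [ 0.222 -0.975  0.001]
 [ 0.    -0.001 -1.   ]]
```

View pics/crop.png

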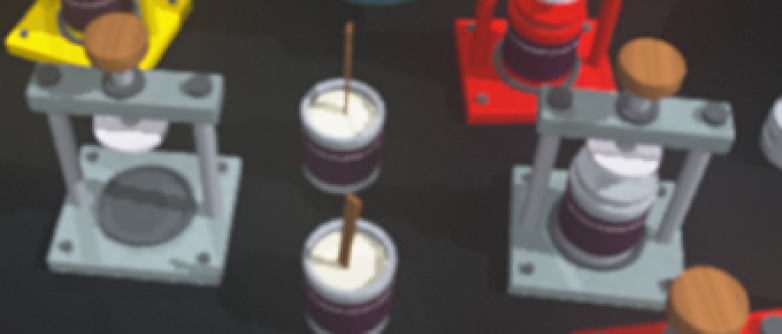

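View pics/top.png

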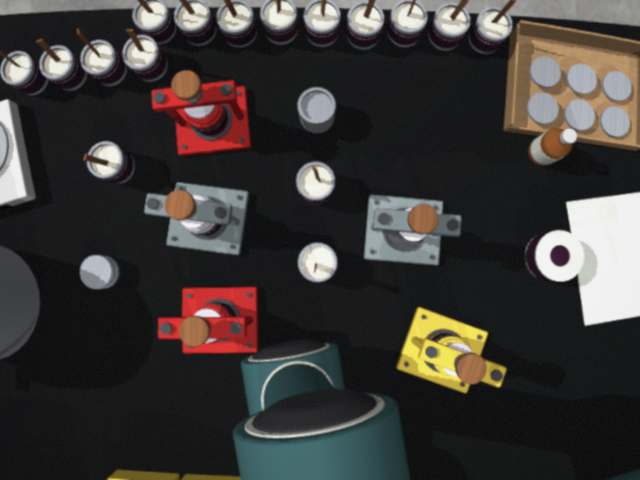

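The crop confirms it: the right grey press, with its knob at scene (463,228) and top (180,204), holds the tin, and the left one's nest is empty. The knob is near (0.485, 0.226). I'll travel high with the fingers closing.

>>> jog_arm(hand=[-1,-1,-1,-1,-1], delta_pos=[[0.02,-0.02,-0.03],[0.035,-0.03,-0.03],[0.035,-0.03,-0.03],[0.035,-0.03,-0.02],[0.035,-0.03,0]], spin=[0,0,0,0,0])

```text
clock: 0.88
ee_pos: [0.2755, -0.4851, 0.3556]
eef_rot: [0.001, 0.994, 0.112, 0.001]
contact_force: [0.2, -0.4, -1.2]
width: 0.511
grasp_force: 0.0
```

>>> jog_arm(hand=[-1,-1,-1,-1,-1], delta_pos=[[0.035,-0.03,0],[0.035,-0.03,0],[0.035,-0.03,0],[0.035,-0.03,0],[0.035,-0.03,0]], spin=[0,0,0,0,0])

```text
clock: 1.5
ee_pos: [0.4127, -0.2997, 0.3537]
eef_rot: [0.0, 0.994, 0.112, 0.0]
contact_force: [0.5, -1.0, -0.6]
width: 0.005
grasp_force: 0.0
```

>>> jog_arm(hand=[-1,-1,-1,-1,-1], delta_pos=[[0.02,-0.05,0],[0.02,-0.05,0],[0.02,-0.05,0],[0.02,-0.05,0],[0.02,-0.05,0]], spin=[0,0,0,0,0])

```text
clock: 2.12
ee_pos: [0.4539, -0.0334, 0.3538]
eef_rot: [0.0, 0.994, 0.112, 0.0]
contact_force: [0.1, 0.0, -0.3]
width: 0.007
grasp_force: 0.0
```

```bash
cat >> h.py <<'E'
def knob(n,guess):
    p=read_camera(n)
    for r in regions_of(p,"knob_a_top"):
        v,u=np.nonzero(r["pixels"]&(p["z_map"]>0))
        if len(u)<20: continue
        w=np.array([world(p,(a,b)) for a,b in zip(u,v)])
        if np.hypot(*(np.median(w,0)[:2]-guess))>.06: continue
        t=w[w[:,2]>np.percentile(w[:,2],95)-.006]
        c,rad=cv2.minEnclosingCircle(t[:,:2].astype(np.float32))
        print(n,"mask",r["rect"],len(t),t.mean(0).round(4),"circ",np.round(c,4),round(rad,4))
    for r in spot_point(p,"knob_a_top"):
        w=world(p,r["centre"],.232)
        if np.hypot(*(w[:2]-guess))<.06: print(n,"spot",np.round(r["centre"],1),round(r["conf"],2),w.round(4))
    return p
E
python3 - <<'E'
from h import *
for n in("scene","top","wrist"): p=knob(n,[.485,.225])
cv2.imwrite("pics/w1.png",p["img"][:,:,::-1])
s=sense();print(s["ee_pos"],s["clock"],p["origin"])
E
```

```text
scene mask [433.9, 216.3, 477.1, 278.7] 487 [0.487  0.2232 0.2307] circ [0.485  0.2231] 0.0251
scene spot [465.2 225.6] 0.62 [0.483  0.2273 0.232 ]
top mask [163.7, 186.0, 204.0, 229.8] 702 [0.4839 0.224  0.2315] circ [0.4841 0.2241] 0.0254
wrist mask [0.0, 96.7, 101.3, 161.1] 963 [0.4856 0.2067 0.2314] circ [0.4847 0.2145] 0.0225
[ 0.45403562 -0.03611096  0.35362372] 2.575 [ 0.53146371 -0.01721993  0.49524088]
```

View pics/w1.png

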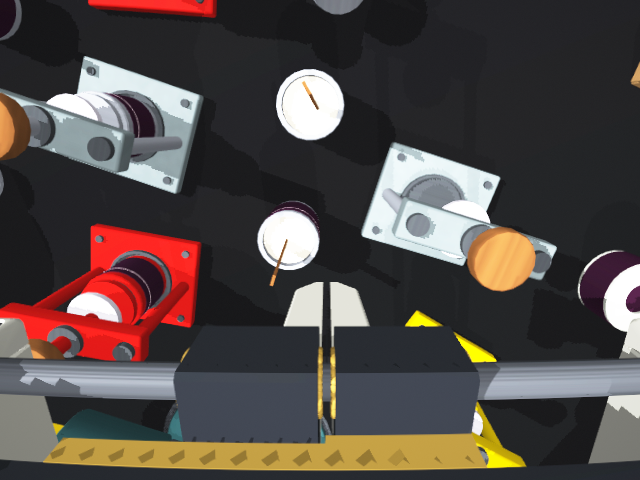

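The wrist picture shows the target press at upper left, with its knob at (5,125), and the empty press at right. The masks agree on the knob at (0.4845, 0.2237).

>>> jog_arm(hand=[-1,-1,-1,-1,-1], delta_pos=[[0.0175,-0.0495,0],[0.0175,-0.0495,0],[0.0175,-0.0495,0],[0.0175,-0.049,0],[0.0175,-0.049,0]], spin=[0,0,0,0,0])

```text
clock: 3.2
ee_pos: [0.485, 0.2256, 0.3537]
eef_rot: [0.0, 0.994, 0.111, 0.0]
contact_force: [0.1, -1.1, -0.7]
width: 0.009
grasp_force: 0.0
```

>>> jog_arm(hand=[-1,-1,-1,-1], delta_pos=[[0,0,0.02],[0,0,0.025],[0,0,0.02],[0,0,0]], spin=[0,0,0,0])

```text
clock: 3.7
ee_pos: [0.4845, 0.2237, 0.2871]
eef_rot: [0.0, 0.994, 0.111, -0.001]
contact_force: [0.5, 0.1, 0.0]
width: 0.01
grasp_force: 0.0
```

Run:
```python
from h import *
p=knob("top",[.485,.225]); p=knob("wrist",[.485,.225])
cv2.imwrite("pics/w2.png",p["img"][:,:,::-1])
s=sense();print(s["ee_pos"],s["clock"],s["contact_force"])
```

```text
top mask [187.6, 193.6, 203.1, 227.1] 23 [0.4812 0.2001 0.243 ] circ [0.4605 0.168 ] 0.0502
top spot [181.  199.4] 0.57 [0.4923 0.2202 0.232 ]
wrist mask [287.0, 197.7, 368.4, 294.8] 3735 [0.4922 0.2273 0.2322] circ [0.4854 0.2254] 0.0249
wrist spot [327.1 274. ] 0.62 [0.4852 0.225  0.232 ]
[0.48492092 0.22461909 0.28954115] 4.0 [-0.81846003  0.04037679 -0.76400606]
```

View pics/w2.png

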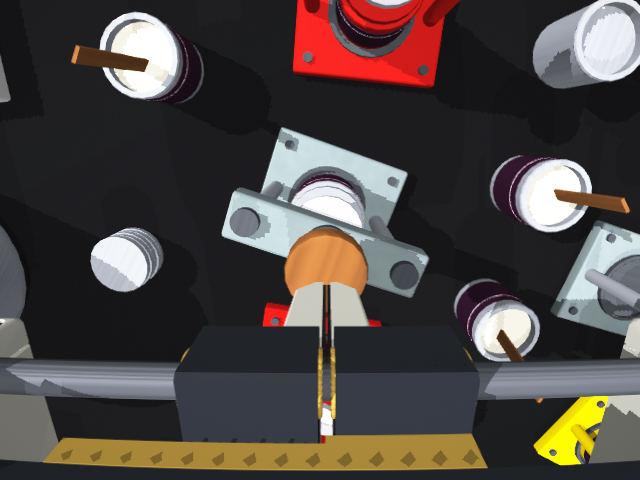

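The closed fingertips are centred over the knob at (326,275), to within about 1 mm. Now I press.

>>> jog_arm(hand=[-1,-1,-1,-1,-1], delta_pos=[[0,0,0.015],[0,0,0.01],[0,0,0.008],[0,0,0.006],[0,0,0.006]], spin=[0,0,0,0,0])

```text
clock: 4.62
ee_pos: [0.4847, 0.2247, 0.2436]
eef_rot: [-0.0, 0.994, 0.112, 0.0]
contact_force: [-3.9, -1.5, 4.6]
width: 0.003
grasp_force: 2.3
```

>>> jog_arm(hand=[-1,-1,-1], delta_pos=[[0,0,0.006],[0,0,0.004],[0,0,0]], spin=[0,0,0])

```text
clock: 5.0
ee_pos: [0.4847, 0.2247, 0.2337]
eef_rot: [-0.0, 0.994, 0.112, 0.0]
contact_force: [-3.8, -0.7, 5.6]
width: 0.005
grasp_force: 2.9
```

>>> jog_arm(hand=[-1,-1], delta_pos=[[0,0,0.0025],[0,0,0]], spin=[0,0])

```text
clock: 5.25
ee_pos: [0.4847, 0.2247, 0.2315]
eef_rot: [-0.0, 0.994, 0.112, 0.0]
contact_force: [-4.1, -1.3, 6.5]
width: 0.002
grasp_force: 3.2
```

>>> jog_arm(hand=[-1,-1], delta_pos=[[0,0,0.0015],[0,0,0]], spin=[0,0])

```text
clock: 5.5
ee_pos: [0.4847, 0.2247, 0.2302]
eef_rot: [-0.0, 0.994, 0.112, 0.0]
contact_force: [-4.0, -1.5, 7.9]
width: 0.009
grasp_force: 4.1
```

>>> jog_arm(hand=[-1,-1], delta_pos=[[0,0,0.001],[0,0,0]], spin=[0,0])

```text
clock: 5.75
ee_pos: [0.4847, 0.2247, 0.2292]
eef_rot: [-0.0, 0.994, 0.112, 0.0]
contact_force: [-5.5, -1.6, 9.0]
width: 0.008
grasp_force: 4.5
```

>>> jog_arm(hand=[-1,-1], delta_pos=[[0,0,0.001],[0,0,0]], spin=[0,0])

```text
clock: 6.0
ee_pos: [0.4848, 0.2247, 0.2291]
eef_rot: [-0.0, 0.994, 0.112, 0.001]
contact_force: [-7.2, -3.0, 16.5]
width: 0.004
grasp_force: 8.1
```

>>> jog_arm(hand=[-1,-1], delta_pos=[[0,0,0.001],[0,0,0]], spin=[0,0])

```text
clock: 6.25
ee_pos: [0.4848, 0.2247, 0.229]
eef_rot: [-0.0, 0.994, 0.112, 0.001]
contact_force: [-10.7, -3.5, 23.7]
width: 0.007
grasp_force: 11.8
```

The z reading has stopped at 0.229 and the force is climbing, so this is the hard stop. Now I release and retreat straight up.

>>> jog_arm(hand=[-1,-1,-1,-1,-1], delta_pos=[[0,0,-0.005],[0,0,-0.01],[0,0,-0.01],[0,0,-0.015],[0,0,-0.03]], spin=[0,0,0,0,0])

```text
clock: 6.88
ee_pos: [0.4845, 0.2246, 0.2966]
eef_rot: [0.0, 0.994, 0.112, -0.001]
contact_force: [-0.5, 0.2, -0.2]
width: 0.005
grasp_force: 0.0
```

>>> jog_arm(hand=[-1,-1,-1,-1,-1], delta_pos=[[0,0,-0.04],[0,0,-0.02],[-0.01,0.06,0],[-0.01,0.06,0],[-0.01,0.06,0]], spin=[0,0,0,0,0])

```text
clock: 7.5
ee_pos: [0.4952, 0.0408, 0.3563]
eef_rot: [0.0, 0.994, 0.112, -0.0]
contact_force: [0.1, 1.5, 0.2]
width: 0.008
grasp_force: 0.0
```

>>> jog_arm(hand=[-1,-1,-1], delta_pos=[[-0.01,0.06,0],[0,0,0],[0,0,0]], spin=[0,0,0])

```text
clock: 7.88
ee_pos: [0.499, -0.0181, 0.3564]
eef_rot: [-0.0, 0.994, 0.111, -0.0]
contact_force: [-0.6, -0.4, 0.0]
width: 0.006
grasp_force: 0.0
```

Run:
```python
from h import *
p=knob("top",[.485,.225]); p=knob("scene",[.485,.225])
cv2.imwrite("pics/end.png",cv2.resize(p["img"][190:350,180:540,::-1],None,fx=2.2,fy=2.2,interpolation=3))
s=sense();print(s["ee_pos"],s["clock"],s["contact_force"],np.abs(s["dq"]).max())
```

```text
top mask [162.2, 186.2, 204.7, 229.5] 703 [0.4839 0.2239 0.2315] circ [0.484 0.224] 0.0253
top spot [177.3 199.3] 0.63 [0.4924 0.2263 0.232 ]
scene mask [436.9, 215.7, 475.0, 278.2] 456 [0.4874 0.2221 0.2308] circ [0.4863 0.2232] 0.024
scene spot [464.7 221.4] 0.97 [0.473  0.2283 0.232 ]
[ 0.49900595 -0.01729776  0.35665939] 8.175 [-0.57973612  0.11920992  0.44113139] 0.0070541223308565265
```

View pics/end.png

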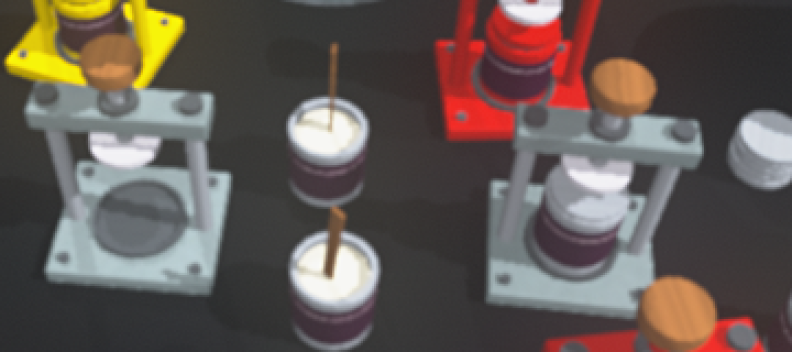

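The picture shows the knob back up at crop (622,87), with the lid now flush on the tin at (585,200). The other press is unchanged.

```bash
python3 -c "from station import job_done; print(job_done())"
```

```text
the job is handed in; nothing more can be done
None
```

The lid was pressed fully home: the ram reached its hard stop after a 28 mm stroke, with about 24 N measured. The knob sprang back up, the empty press was not touched, and the job was handed in at about 8 s.

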